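Add a second pan to the ratchet pan rail

TASK

Make room on the pan rail for the spare steel pan: press the red release on the sliding stop and, keeping it pressed, push the stop all the way back to the end of its bar. Then slide the spare pan along the worktop into the gap, square against the bar beside the pan already there, and push the stop back up until it holds both pans snugly together. Only press and push with the fingers: lift nothing, and leave the things round about where they are.

Things in the scene. Friction and masses are not known exactly. Their poses are not given: they have to be found in the camera images.
- pan_rail: Fixed steel rail: bar 390 mm long (y -203 to 187 mm), 10 mm thick, top at 74 mm. Origin on the worktop below the bar; y along it, x across it, away from the robot. Pans stand on its +x side, long side along y, in a row that begins at the fixed cheek (inner face y = 175 mm, x 2 to 102 mm, 78 mm high). Ratchet teeth under the bar (pitch 8 mm) let the stop go to +y and block it to -y.
- stop (a joint): Travel of the sliding stop along the bar, m: 0 = nearest the fixed cheek (gap 134 mm), 0.170 = all the way back at the -y end (gap 304 mm); two snug pans of 132 mm make it 0.130. It slides with 1 to 2 N when released, with about 4 N to +y over the teeth; unpressed it has up to 8 mm of play to -y. A black saddle (36 mm wide, top 82 mm high, to 57 mm behind its face) rides over the bar.
- release (a joint): How far the red release is pressed, m: 0 = up, 0.007 = bottomed. Pressed 4 mm or more it frees the stop; let go it springs up (2.5 N at the top, 5 N bottomed). It also dips by itself as the stop clicks over teeth towards +y.
- release_pad (a point): Centre of the top of the red release, 92 mm above the worktop when up. The pad is 30 mm across the bar and 32 mm along it, is pressed straight down, and rides on the stop 26 mm behind its cheek face. Axes as the rail's.
- thumb_plate (a point): Middle of the stop's black upright thumb plate, 102 mm up: 36 mm across the bar, 8 mm thick along it, top at 116 mm. It stands 3 mm past the -y edge of the red pad: a fingertip on the pad pushes the stop back (-y) against the plate's +y face; to push the stop up again (+y), push on the plate's -y face. Axes as the rail's.
- stop_face (a point): Point on the stop's cheek plate, in the face that meets the pan (it looks to +y), 33 mm to the +x side of the bar's centre plane and 68 mm up. The plate spans x -14 to 66 mm in the rail's frame and is 78 mm high. Axes as the rail's.
- spare_pan_center (a point): Centre, 35 mm up, of the loose empty spare pan beyond the bar, its long side roughly along it: open steel pan, 132 mm along its x, 108 mm along its y, 70 mm high, 0.2 to 0.35 kg. Inside, upright walls 54 mm (x) and 44 mm (y) from the centre, floor 2 mm above the worktop. Against the bar its centre lies 59 mm to the +x side of the bar's centre plane.
- row_pan_center (a point): Centre (35 mm up) of the pan already in the row, against the fixed cheek and the bar; same size and axes as the spare pan. A steel shaker, 69 mm across, stands in it, its top 98 mm above the worktop.
- bowl: Loose small steel bowl, 115 mm across, 38 mm high, on the right; origin under its centre. Not to be moved.
- shaker: Loose steel shaker, 69 mm across, 96 mm high, standing in the row's first pan; origin under its centre. It is to stay standing there.
- thermometer: Loose yellow folding thermometer, 226 mm long, lying on the left; origin under its middle. Not to be moved.
- timer: Loose red and white kitchen timer, 62 mm across, 54 mm high, behind the row; origin under its centre. Not to be moved.
- shelf_edge (a point): Point on the lower front edge of the fixed steel shelf that bridges the worktop behind the work, 488 mm up. The edge runs along world y across the whole work, and the shelf lies beyond it (+x): keep the wrist and arm on the robot's side of it, if need be by leaning the tool.

How it is judged (in metres and radians):
On the way, in this order (a step that is already met when the one before it is completed fails the run):
1. the red release is pressed down (value of joint release above 0.004 m), for 0.1 s.
2. the stop is pushed all the way back (within 8 mm of the end) (value of joint stop above 0.162 m), for 0.1 s.
3. the spare pan stands in the gap, against the bar (within 10 mm) (x of spare_pan_center in the frame of pan_rail between 0.05 and 0.07 m and y of spare_pan_center in the frame of stop_face above 0.055 m and x of spare_pan_center in the frame of row_pan_center below -0.12 m), for 0.2 s.
At the end, for the whole second after the job is handed in: Both pans stand flat on the worktop in the row: the spare pan beside the first one, against the bar within about 12 mm and square to it within 0.1 rad, and the stop pushed up so that no more than 12 mm of play is left in the row, everything at rest (value of joint stop between 0.122 and 0.142 m and x of spare_pan_center in the frame of pan_rail between 0.05 and 0.071 m and y of spare_pan_center in the frame of pan_rail between -0.042 and -0.01 m and angle between the x axis of spare_pan_center and the y axis of pan_rail, either way round below 0.1 rad and x of row_pan_center in the frame of pan_rail below 0.073 m and y of row_pan_center in the frame of pan_rail above 0.09 m and height (world z) of each of spare_pan_center, row_pan_center below 0.041 m and angle between each of spare_pan_center, row_pan_center's own z axis and vertical below 0.06 rad and velocity of joint stop below 0.01 m/s); the robot touches nothing.
It fails at once if the spare pan is lifted or tipped (height (world z) of spare_pan_center above 0.05 m or angle between spare_pan_center's own z axis and vertical above 0.25 rad).
It fails at once if the pan in the row is lifted, tipped or pushed out of the row (height (world z) of row_pan_center above 0.05 m or angle between row_pan_center's own z axis and vertical above 0.25 rad or distance of row_pan_center from where it was at the start of the episode above 0.04 m).
It fails at once if the bowl, timer or thermometer beside the work is moved by more than 25 mm (distance of any of bowl, timer, thermometer from where it was at the start of the episode above 0.025 m).
It fails at once if the shaker is tipped or lifted out of its pan (angle between shaker's own z axis and vertical above 0.3 rad or height (world z) of shaker above 0.02 m).
It also fails if it takes over 72 s, if anything falls off the work surface, if the arm or the gripper's body presses on something with over 40 N, if the wrist force passes 120 N, or if a joint passes its speed limit or range.

ROBOT

A 6-joint arm with a two-finger parallel gripper is mounted at the origin on a cart in front of the work surface, level with it; the furniture and walls round the work are solid. World frame = base frame: x ahead of the robot, y to its left, z up, the work surface at z = 0. Lengths are in m, angles in degrees, forces in N, time in s.
With the tool pointing down it reaches from about 0.275 to 0.85 m from the base axis. Payload 5.2 kg.
Tool frame: the origin (TCP) lies at the very end of the fingers, on their centre line; the grasp point (between the pads) lies 19 mm behind it (manip.grasp_offset is the distance from the TCP to the grasp point, in m); y points along the fingers, x is the direction in which the jaws open and shut, and the axes are right-handed (so a half turn about y gives the same grasp; the last joint's range is limited). The gripper opens to 85 mm and grips with 20 to 120 N. Pads are 22 mm wide; open, the fingers measure 114 mm over their backs; the gripper's body (76 mm by 85 mm) begins 54 mm behind the grasp point. The pads swing forward as they close: fully open they stand 13 mm farther back than shut.
Start: joints at [-81.119, 14.817, 87.949, -0, 77.235, -11.62], TCP at [0.193, -0.515, 0.231] pointing down, gripper open.
Joint ranges: [-179.93, 179.93], [-52.35, 119.4], [10.71, 147.94], [-69.91, 249.91], [12.55, 155.21], [-178.61, 178.61]. Speed limits (degrees/s): [147.25, 147.25, 180, 180, 180, 180].

INTERFACE

Orientations are given as [roll, pitch, yaw] about the fixed x, y, z axes, in that order (R = Rz(yaw) Ry(pitch) Rx(roll)).
In Python, from cell import manip, vision, ticket gives the robot as it stands.
- The arm moves only by the tool servo_tool, never from a script. Its argument "increments" is a list that holds one entry, the list of rows, each a list of 7 numbers: the shift along the world's x, y, z in mm, then the turn, a rotation vector about the world's x, y, z in degrees, then the finger opening in mm, from 0 to 85.4. In form: [[[tx, ty, tz, rx, ry, rz, jaw], ...]]. A call has 1 to 5 rows; each row shifts and turns the commanded pose from where the row before left it; what a row does not reach is not made up. A row lasts 1/10 s, in which the tool goes at most 50 mm and 8.59 degrees, less where a joint would pass 70% of its speed; a pose out of reach is approached as far as the arm can. A call is refused whole if a number of a shift passes 50 or a number of a turn 8.59, either way. A call with a gripper value outside its range is refused whole. The fingers move at their own pace and stop on an object; the grip force is fixed at half the most. Time passes only in rows, so rows that do not move let the fingers close. It gives the time, the measured TCP pose, the force and the opening at its end, in the units of the state.
- manip.sense(): the state, without advancing time (a new reading comes with each control period).
- vision.camera(name): name is "scene" or "top" or "wrist"; returns (picture, depth): 480x640x3 uint8, blue, green, red; 480x640 float32, m along the optical axis (not along the pixel's ray), 0 where there is no reading.
- vision.camera_model(name): a dict with "intrinsics" (3x3 intrinsics, pixels), "R" (3x3) and "t" (3): a world point X has camera coordinates R X + t; the wrist camera has in their place "tool_from_camera" (4x4, takes a point from camera to tool coordinates, whose origin is the TCP and whose axes are the tool frame's). Camera axes: x right, y down, z forward; pixel columns grow to the right and rows downward; lengths in m; the calibration is good to about 2 mm. A picture is of the moment at which its call begins: read the wrist's pose just before it. camera_model takes no time and is no camera call.
- ticket.close_job(): hands the job in, once; it reports no verdict.
The state is a dict: "clock": time; "joint_positions": joint angles; "qvel": joint speeds; "tau": joint torques, N m; "position": TCP position; "orientation": TCP orientation; "force": force on the tool from outside, world axes, zero at the start; "ft_torque": the same for the moment, N m; "grip_width": finger opening in m.
Only numpy, scipy, OpenCV 4.12 (cv2) and the standard library are available. Lean on these libraries where they do the work, as an engineer would, in place of code of your own. Each camera call takes 0.05 s, during which the arm holds its last target.

## Working session

There is one attempt and no reset: what is moved stays moved. The work goes in short steps, Python scripts to look and compute and a tool call to move; the robot and the scene stay as the last step left them, time stands still between calls to the robot, and variables do not carry over. Pictures are saved under pics/ and viewed, and the job is handed in when it is done.

Besides the shell and the picture viewer there is one more tool, called after ">>>" as a command line: name --argument value ..., lists and objects as JSON in quotes. servo_tool: Moves the arm, as the interface text tells. Its arguments: {"type":"object","properties":{"increments":{"type":"array"}},"required":["increments"]}

```bash
mkdir -p pics; ls; cat > h.py <<'E'
import numpy as np, cv2
from cell import manip, vision, ticket
def st():
    s=manip.sense(); print(s['clock'],np.round(s['position'],4),np.round(s['orientation'],2),np.round(s['force'],2),s['grip_width'])
    return s
def px2w(name,d,u,v):
    m=vision.camera_model(name); K=np.array(m['intrinsics']); z=d[int(v),int(u)]
    c=np.linalg.inv(K)@np.array([u,v,1])*z
    return np.array(m['R']).T@(c-np.array(m['t']))
def ray(name,u,v,h):
    m=vision.camera_model(name); K=np.array(m['intrinsics']);R=np.array(m['R']);t=np.array(m['t'])
    o=-R.T@t; d=R.T@np.linalg.inv(K)@np.array([u,v,1]); return o+d*(h-o[2])/d[2]
E
python3 - <<'E'
from h import *
st()
for n in('scene','top'):
    p,d=vision.camera(n); cv2.imwrite(f'pics/{n}0.png',p); np.save(f'{n}0.npy',d)
    m=vision.camera_model(n); print(n,m['intrinsics'],m['R'],m['t'])
print(vision.camera_model('wrist'))
E
```

```text
pics
0.0 [ 0.1926 -0.5146  0.2305] [-89.98   0.1  -69.5 ] [0.16 0.   0.71] 0.08550080355904138
scene [[547.92846733   0.         326.86747475]
 [  0.         547.92846733 238.75934317]
 [  0.           0.           1.        ]] [[-0.44803381 -0.8937563  -0.02157264]
 [-0.47747724  0.25961698 -0.83941319]
 [ 0.75583145 -0.36578505 -0.54306548]] [0.27563162 0.4559393  1.27979592]
top [[481.2338754    0.         319.3967872 ]
 [  0.         481.2338754  244.50202105]
 [  0.           0.           1.        ]] [[ 2.07121534e-02 -9.99781829e-01  2.70222457e-03]
 [-9.93768308e-01 -2.08835090e-02 -1.09491686e-01]
 [ 1.09524230e-01 -4.17576542e-04 -9.93984038e-01]] [0.04268573 0.55523524 1.53876522]
{'intrinsics': array([[338.37895514,   0.        , 324.11152813],
       [  0.        , 338.37895514, 239.81767294],
       [  0.        ,   0.        ,   1.        ]]), 'tool_from_camera': array([[ 9.99998236e-01,  1.67810412e-03, -8.44331463e-04,
        -3.09214153e-04],
       [ 1.29640921e-03, -2.91202638e-01,  9.56660516e-01,
        -1.41997630e-01],
       [ 1.35950440e-03, -9.56659923e-01, -2.91204300e-01,
         7.39194163e-02],
       [ 0.00000000e+00,  0.00000000e+00,  0.00000000e+00,
         1.00000000e+00]])}
```

View pics/scene0.png

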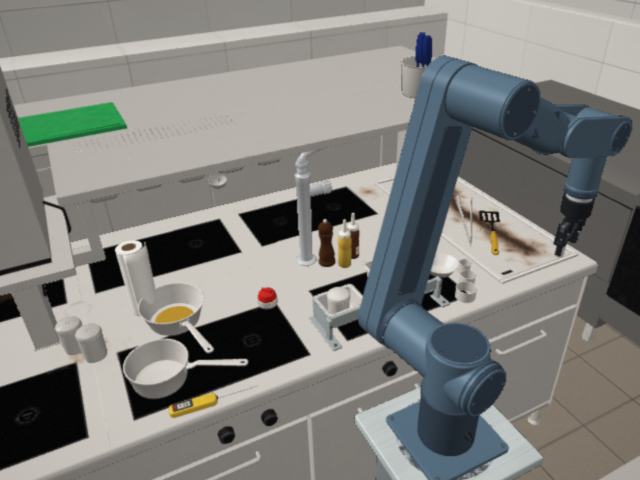

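View pics/top0.png

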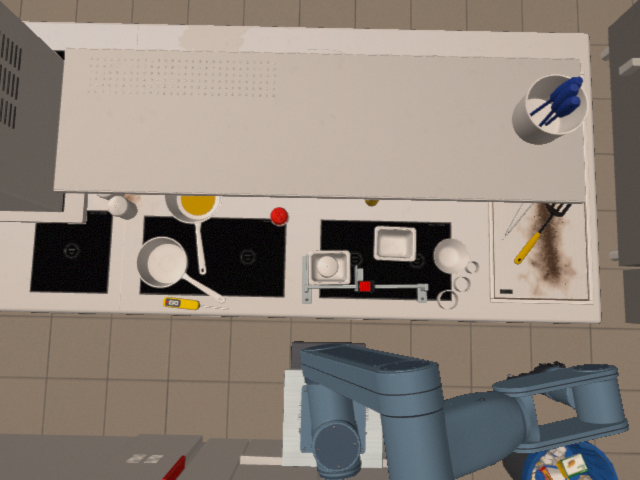

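The top view shows the rail from (303,288) to (428,290), the fixed cheek at left, the red pad near (365,286), the spare pan near (396,243) and the bowl near (451,256). I'll enlarge that area.

```bash
python3 - <<'E'
from h import *
p=cv2.imread('pics/top0.png')
c=p[195:315,290:490]; cv2.imwrite('pics/topc.png',cv2.resize(c,None,fx=4,fy=4,interpolation=cv2.INTER_CUBIC))
E
```

```text
(no output)
```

View pics/topc.png

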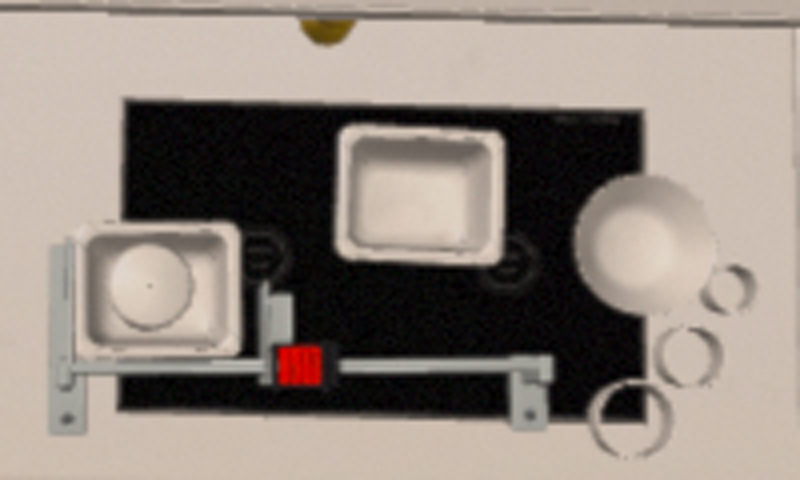

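```bash
python3 - <<'E'
from h import *
d=np.load('top0.npy')
def R(n,x,y,h):
    u,v=290+x/4-.375,195+y/4-.375
    print(n,np.round(ray('top',u,v,h),4),'depth',np.round(px2w('top',d,u,v),4))
R('barL',90,366,.074);R('barM',420,367,.074);R('barR',500,367,.074); R('barEnd',553,368,.074)
for q in [(340,127),(505,131),(502,266),(336,260)]: R('spare',*q,.07)
R('spareC',421,195.5,.07)
for q in [(78,222),(242,222),(240,357),(76,357)]: R('row',*q,.07)
R('pad',300,366,.092); R('cheekL',76,250,.078)
R('padL',277,366,.092);R('padR',323,366,.092);
R('bowlL',575,245,.038);R('bowlbot',645,316,.038);R('shelf',400,17,.488)
R('shaker',150,286,.098)
E
```

```text
barL [0.4175 0.0744 0.074 ] depth [0.4175 0.0744 0.0746]
barM [ 0.4221 -0.1847  0.074 ] depth [ 0.4221 -0.1847  0.0739]
barR [ 0.4234 -0.2475  0.074 ] depth [ 0.4235 -0.2479  0.0723]
barEnd [ 0.4235 -0.2892  0.074 ] depth [ 0.4234 -0.2881  0.0786]
spare [ 0.6118 -0.1208  0.07  ] depth [ 0.621  -0.1279  0.0086]
spare [ 0.6113 -0.2525  0.07  ] depth [ 0.6208 -0.2652  0.0074]
spare [ 0.5033 -0.25    0.07  ] depth [ 0.5087 -0.2637  0.0018]
spare [ 0.5053 -0.1185  0.07  ] depth [ 0.5106 -0.1259  0.0046]
spareC [ 0.5581 -0.1856  0.07  ] depth [ 0.5665 -0.1971 -0.0024]
row [0.5312 0.0865 0.07  ] depth [0.5379 0.0879 0.0021]
row [ 0.534  -0.0436  0.07  ] depth [ 0.5415 -0.0485 -0.0057]
row [ 0.4271 -0.0435  0.07  ] depth [ 0.4291 -0.048   0.0009]
row [0.4244 0.0856 0.07  ] depth [0.4254 0.0863 0.0334]
pad [ 0.4205 -0.0887  0.092 ] depth [ 0.4205 -0.089   0.0895]
cheekL [0.5082 0.0874 0.078 ] depth [0.5137 0.0888 0.012 ]
padL [ 0.4201 -0.0709  0.092 ] depth [ 0.4203 -0.0715  0.0846]
padR [ 0.4208 -0.1066  0.092 ] depth [ 0.4212 -0.108   0.0784]
bowlL [ 0.5241 -0.3156  0.038 ] depth [ 0.5273 -0.3238  0.0034]
bowlbot [ 0.4678 -0.3717  0.038 ] depth [ 0.4682 -0.3736  0.0313]
shelf [ 0.6141 -0.1069  0.488 ] depth [ 0.6106 -0.1044  0.5049]
shaker [0.4798 0.0289 0.098 ] depth [0.4797 0.0289 0.0983]
```

>>> servo_tool --increments '[[[25,45,0,0,0,-4,0],[25,45,0,0,0,-4,0],[25,45,0,0,0,-4,0],[25,45,0,0,0,-4,0],[25,45,0,0,0,-3.4,0]]]'

```text
clock: 0.6
position: [0.3144, -0.2946, 0.231]
orientation: [-90.0, 0.0, -89.1]
force: [1.0, 0.1, 0.7]
grip_width: 0.0121
```

>>> servo_tool --increments '[[[23,45,-10,0,0,0,0],[23,45,-20,0,0,0,0],[22,45,-20,0,0,0,0],[20,42,-20,0,0,0,0],[15,22,-20,0,0,0,0]]]'

```text
clock: 1.1
position: [0.4128, -0.1031, 0.1442]
orientation: [-90.0, 0.1, -88.8]
force: [0.4, -0.9, -0.3]
grip_width: -0.0001
```

```bash
python3 - <<'E'
from h import *
s=st(); print(s['joint_positions'])
p,d=vision.camera('wrist'); cv2.imwrite('pics/w1.png',p)
p,d=vision.camera('top'); cv2.imwrite('pics/t1.png',cv2.resize(p[195:345,250:450],None,fx=4,fy=4,interpolation=cv2.INTER_CUBIC)); np.save('t1.npy',d)
E
```

```text
1.1 [ 0.4128 -0.1031  0.1442] [-9.000e+01  5.000e-02 -8.879e+01] [ 0.37 -0.93 -0.25] -8.345536929156764e-05
[-2.91582682e+01  6.85018005e+00  1.11286969e+02  4.74976952e-02
  6.18903292e+01  5.96065860e+01]
```

View pics/w1.png

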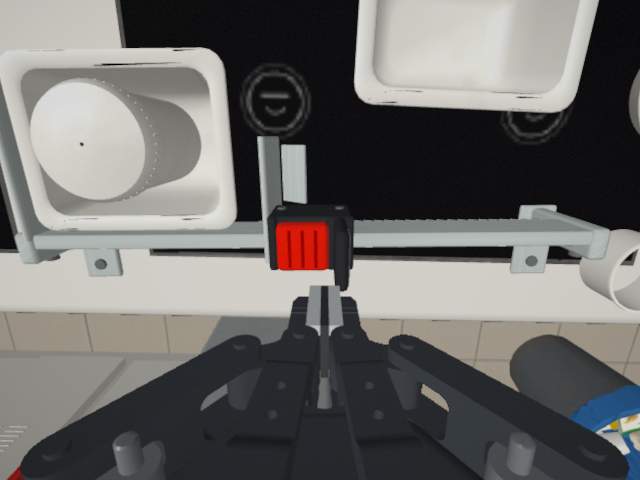

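View pics/t1.png

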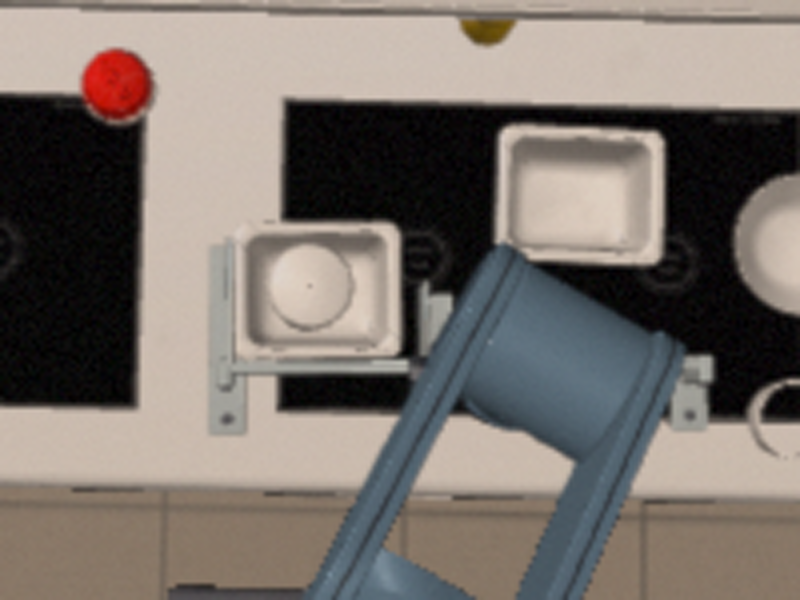

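The wrist view shows the red pad centred near (303,247), with the plate at about (343,250) and the closed fingertips at (325,290).

```bash
cat >> h.py <<'E'
from scipy.spatial.transform import Rotation as Ro
def wray(s,u,v,h):
    m=vision.camera_model('wrist'); T=np.array(m['tool_from_camera']); W=np.eye(4); W[:3,:3]=Ro.from_euler('xyz',s['orientation'],degrees=True).as_matrix(); W[:3,3]=s['position']
    A=W@T; d=A[:3,:3]@np.linalg.inv(np.array(m['intrinsics']))@np.array([u,v,1]); o=A[:3,3]; return o+d*(h-o[2])/d[2]
E
python3 - <<'E'
from h import *
s=st()
for n,u,v,h in [('pad',303,247,.092),('padL',276,247,.092),('padR',329,247,.092),('plateTop',343,275,.116),('bar',130,242,.074),('bar',500,234,.074),('spareNL',372,98,.07),('spareNR',572,104,.07)]: print(n,np.round(wray(s,u,v,h),4))
d=np.load('t1.npy')
for u,v in[(250+500/4,195+260/4),(250+570/4,195+350/4),(250+560/4,195+440/4)]: print(np.round(px2w('top',d,u,v),3))
E
```

```text
1.2 [ 0.4118 -0.1026  0.1424] [-90.24   0.2  -88.65] [-0.41  0.37  1.05] -0.0002073816459462477
pad [ 0.4219 -0.0892  0.092 ]
padL [ 0.4215 -0.073   0.092 ]
padR [ 0.4223 -0.1047  0.092 ]
plateTop [ 0.4147 -0.1123  0.116 ]
bar [0.4163 0.025  0.074 ]
bar [ 0.4281 -0.215   0.074 ]
spareNL [ 0.5076 -0.1277  0.07  ]
spareNR [ 0.5072 -0.2452  0.07  ]
[ 0.467 -0.069  0.532]
[ 0.418 -0.107  0.537]
[ 0.369 -0.104  0.518]
```

>>> servo_tool --increments '[[[9,12,-20,0,0,0,0],[0,0,-20,0,0,0,0],[0,0,0,0,0,0,0]]]'

```text
clock: 1.5
position: [0.4199, -0.0939, 0.1032]
orientation: [-90.2, 0.1, -88.9]
force: [-0.6, 1.2, 0.7]
grip_width: 0.0003
```

>>> servo_tool --increments '[[[2,1,-8,0,0,0,0],[0,0,-6,0,0,0,0],[0,0,-2,0,0,0,0],[0,0,-1,0,0,0,0],[0,0,0,0,0,0,0]]]'

```text
clock: 2.0
position: [0.4243, -0.094, 0.0885]
orientation: [-89.9, -0.1, -88.9]
force: [-0.0, -1.6, 3.2]
grip_width: 0.0002
```

>>> servo_tool --increments '[[[-1,0,-2,0,0,0,0],[0,0,-2,0,0,0,0],[0,0,0,0,0,0,0],[0,0,0,0,0,0,0]]]'

```text
clock: 2.4
position: [0.424, -0.0939, 0.0849]
orientation: [-89.8, -0.1, -88.9]
force: [2.7, -0.3, 9.7]
grip_width: -0.0001
```

>>> servo_tool --increments '[[[0,-8,0,0,0,0,0],[0,-10,0,0,0,0,0],[0,-10,0,0,0,0,0],[0,-10,0,0,0,0,0],[0,-10,0,0,0,0,0]]]'

```text
clock: 2.9
position: [0.4248, -0.142, 0.0849]
orientation: [-89.7, -0.1, -88.9]
force: [5.8, 1.5, 6.9]
grip_width: 0.0003
```

```bash
python3 - <<'E'
from h import *
s=st()
p,d=vision.camera('wrist'); cv2.imwrite('pics/w2.png',p)
E
```

```text
2.9 [ 0.4248 -0.142   0.0849] [-8.973e+01 -6.000e-02 -8.892e+01] [5.83 1.5  6.91] 0.0002708365474312165
```

View pics/w2.png

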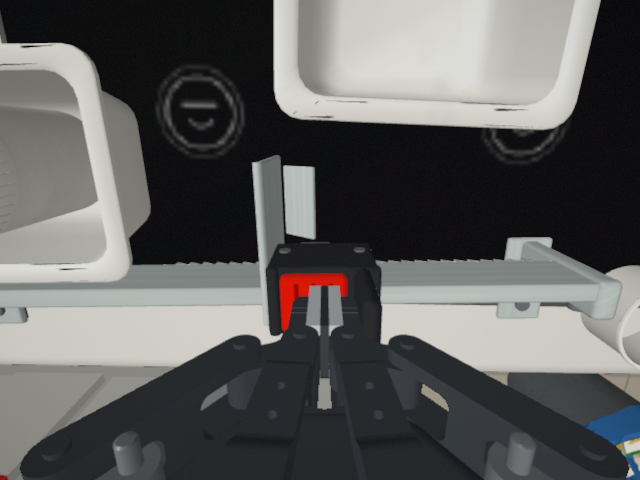

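The stop is travelling back with the fingertip on the red pad (315,290), held against the plate. I'll continue.

>>> servo_tool --increments '[[[0,-12,0,0,0,0,0],[0,-12,0,0,0,0,0],[0,-12,0,0,0,0,0],[0,-12,0,0,0,0,0],[0,-12,0,0,0,0,0]]]'

```text
clock: 3.45
position: [0.4249, -0.2022, 0.0849]
orientation: [-89.7, -0.1, -88.9]
force: [5.7, 1.4, 6.9]
grip_width: 0.0002
```

>>> servo_tool --increments '[[[0,-12,0,0,0,0,0],[0,-10,0,0,0,0,0],[0,-10,0,0,0,0,0],[0,-8,0,0,0,0,0],[0,0,0,0,0,0,0]]]'

```text
clock: 3.95
position: [0.4248, -0.2431, 0.085]
orientation: [-89.7, -0.2, -89.0]
force: [5.5, -1.8, 7.0]
grip_width: 0.0002
```

>>> servo_tool --increments '[[[0,-5,0,0,0,0,0],[0,-4,0,0,0,0,0],[0,-3,0,0,0,0,0],[0,0,0,0,0,0,0]]]'

```text
clock: 4.35
position: [0.4247, -0.2472, 0.0849]
orientation: [-89.8, 0.6, -89.0]
force: [10.2, 25.6, 20.6]
grip_width: -0.0004
```

```bash
python3 - <<'E'
from h import *
s=st()
p,d=vision.camera('wrist'); cv2.imwrite('pics/w3.png',p)
E
```

```text
4.35 [ 0.4247 -0.2472  0.0849] [-89.78   0.57 -88.98] [10.16 25.63 20.56] -0.00040712776891319485
```

View pics/w3.png

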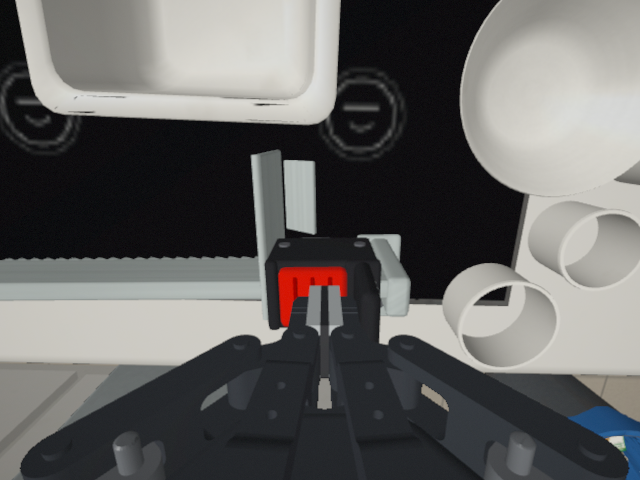

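>>> servo_tool --increments '[[[0,8,0,0,0,0,0],[0,0,10,0,0,0,0],[0,0,25,0,0,0,0],[10,20,35,0,0,0,70],[10,10,0,0,0,0,70]]]'

```text
clock: 4.9
position: [0.444, -0.216, 0.1577]
orientation: [-89.8, -0.2, -88.9]
force: [1.2, -0.2, 0.2]
grip_width: 0.0284
```

```bash
python3 - <<'E'
from h import *
s=st()
p,d=vision.camera('wrist'); cv2.imwrite('pics/w4.png',p)
t,D=vision.camera('top'); cv2.imwrite('pics/t4.png',cv2.resize(t[195:345,290:490],None,fx=4,fy=4,interpolation=cv2.INTER_CUBIC))
D=np.load('top0.npy')
m=vision.camera_model('top');K=m['intrinsics'];R=np.array(m['R']);tt=np.array(m['t'])
v,u=np.mgrid[0:480,0:640]
c=np.einsum('ij,jhw->ihw',np.linalg.inv(K),np.stack([u,v,np.ones_like(u)]).astype(float))*D
W=np.einsum('ji,jhw->ihw',R,c-tt[:,None,None])
sel=(abs(W[2]-.074)<.006)&(abs(W[0]-.421)<.012)&(((W[1]<.08)&(W[1]>-.04))|((W[1]<-.14)&(W[1]>-.25)))
x,y=W[0][sel],W[1][sel]; print(len(x),np.polyfit(y,x,1))
# spare: rim pixels
sel=(abs(W[2]-.07)<.012)&(W[0]>.48)&(W[0]<.64)&(W[1]<-.10)&(W[1]>-.28)
pts=np.stack([W[0][sel],W[1][sel]],1).astype(np.float32); print(len(pts),cv2.minAreaRect(pts))
sel=(abs(W[2]-.07)<.012)&(W[0]>.428)&(W[0]<.56)&(W[1]<.09)&(W[1]>-.06)
pts=np.stack([W[0][sel],W[1][sel]],1).astype(np.float32); print(len(pts),cv2.minAreaRect(pts))
E
```

```text
4.9 [ 0.444  -0.216   0.1577] [-89.78  -0.19 -88.93] [ 1.15 -0.21  0.2 ] 0.028403948879878335
297 [-0.00797053  0.42229047]
497 ((0.5592216849327087, -0.18506336212158203), (0.1320328563451767, 0.10833577811717987), 88.94721221923828)
442 ((0.48101210594177246, 0.021014060825109482), (0.10584882646799088, 0.1296304315328598), 1.2906317710876465)
```

View pics/w4.png

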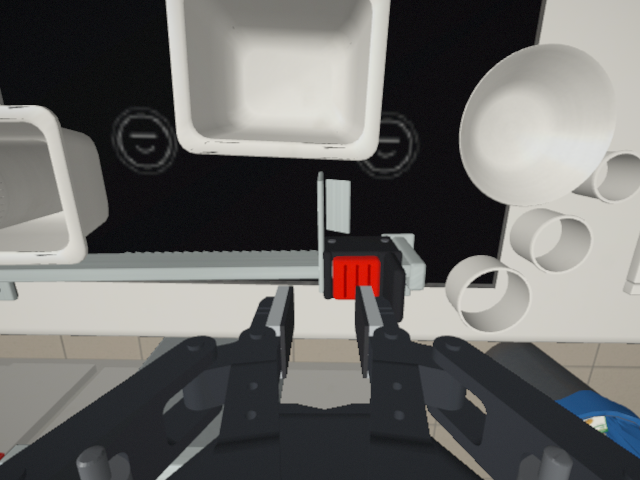

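View pics/t4.png

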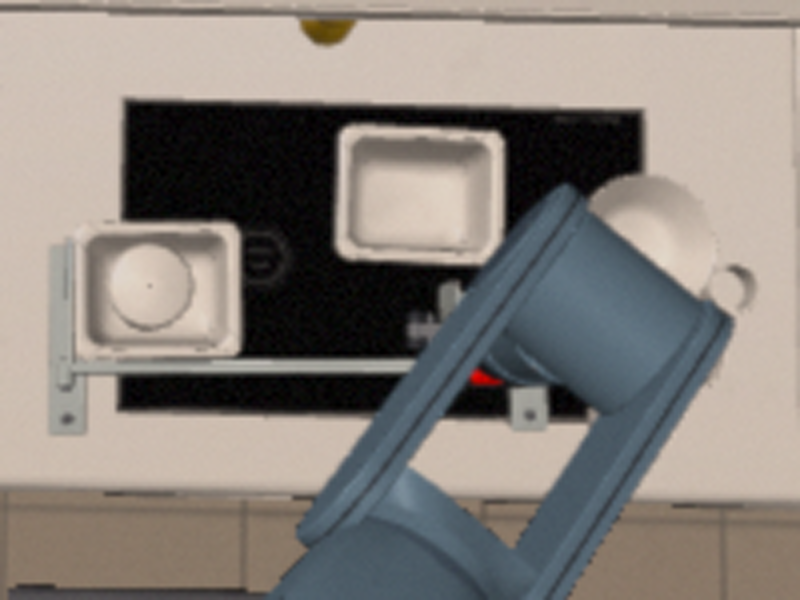

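Both views show the stop fully back against the end bracket. The pad is at (356,278) in the wrist view, and the spare pan and bowl haven't moved. Next I'll enter the spare pan with the fingers.

>>> servo_tool --increments '[[[30,10,0,0,0,0,45],[30,11,-10,0,0,0,45],[25,8,-10,0,0,0,45],[7,2,-10,0,0,0,45],[0,0,0,0,0,0,45]]]'

```text
clock: 5.5
position: [0.533, -0.1835, 0.1208]
orientation: [-90.3, 0.2, -88.8]
force: [-0.3, 0.0, 0.6]
grip_width: 0.0451
```

```bash
python3 - <<'E'
from h import *
s=st()
p,d=vision.camera('wrist'); cv2.imwrite('pics/w5.png',p)
E
```

```text
5.5 [ 0.533  -0.1835  0.1208] [-90.32   0.16 -88.83] [-0.3   0.02  0.57] 0.045145844955467036
```

View pics/w5.png

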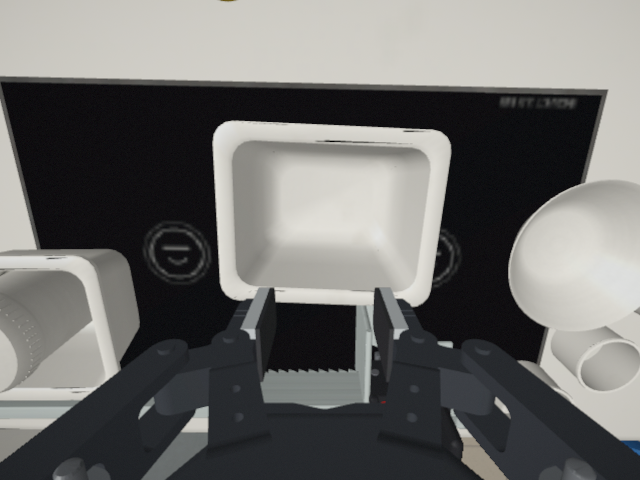

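```bash
python3 - <<'E'
from h import *
s=st()
for n,u,v in [('farO',325,128),('nearO',325,304),('nearI',325,289),('L',215,220),('R',445,220),('Li',232,220),('Ri',428,220),('NL',230,297),('NR',420,303),('rowR',100,330),('rowRf',88,258)]: print(n,np.round(wray(s,u,v,.07),4))
print(np.round(wray(s,360,375,.074),4))
E
```

```text
5.55 [ 0.5328 -0.184   0.1218] [-90.27   0.12 -88.86] [-0.51 -0.4  -0.56] 0.04512365785640848
farO [ 0.6109 -0.1824  0.07  ]
nearO [ 0.5046 -0.1847  0.07  ]
nearI [ 0.515  -0.1845  0.07  ]
L [ 0.5581 -0.1188  0.07  ]
R [ 0.5611 -0.254   0.07  ]
Li [ 0.5583 -0.1288  0.07  ]
Ri [ 0.5608 -0.244   0.07  ]
NL [ 0.5081 -0.1245  0.07  ]
NR [ 0.5067 -0.245   0.07  ]
rowR [ 0.4822 -0.0379  0.07  ]
rowRf [ 0.5325 -0.0394  0.07  ]
[ 0.4544 -0.2092  0.074 ]
```

>>> servo_tool --increments '[[[4,-1,-25,0,0,0,45],[0,0,-30,0,0,0,45],[0,0,-20,0,0,0,45],[0,0,-9,0,0,0,45],[0,0,0,0,0,0,45]]]'

```text
clock: 6.05
position: [0.537, -0.1855, 0.0391]
orientation: [-90.2, 0.1, -89.0]
force: [-0.0, -0.6, -0.6]
grip_width: 0.0451
```

```bash
python3 - <<'E'
from h import *
s=st()
p,d=vision.camera('wrist'); cv2.imwrite('pics/w6.png',p)
E
```

```text
6.05 [ 0.537  -0.1855  0.0391] [-9.015e+01  8.000e-02 -8.895e+01] [-0.03 -0.62 -0.62] 0.04509792811972507
```

View pics/w6.png

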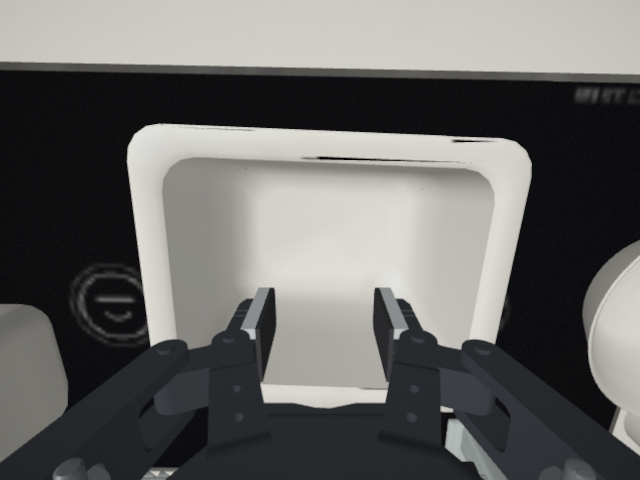

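The fingers are inside the pan, clear of its walls. The knuckles are about level with the rim, at (165,350) and (480,350). I'll raise slightly, move to mid-depth and push +y.

>>> servo_tool --increments '[[[9,0,6,0,0,0,45],[9,8,0,0,0,0,45],[0,6,0,0,0,0,45],[0,5,0,0,0,0,45],[0,5,0,0,0,0,45]]]'

```text
clock: 6.6
position: [0.557, -0.1611, 0.0463]
orientation: [-90.0, -0.1, -88.9]
force: [0.7, -2.6, 0.9]
grip_width: 0.0451
```

>>> servo_tool --increments '[[[0,5,0,0,0,0,45],[0,5,0,0,0,0,45],[0,5,0,0,0,0,45],[0,5,0,0,0,0,45],[0,5,0,0,0,0,45]]]'

```text
clock: 7.1
position: [0.5566, -0.136, 0.0459]
orientation: [-90.0, 0.0, -88.9]
force: [-0.1, -2.5, 0.3]
grip_width: 0.0445
```

```bash
python3 - <<'E'
from h import *
s=st()
p,d=vision.camera('wrist'); cv2.imwrite('pics/w7.png',p)
E
```

```text
7.1 [ 0.5566 -0.136   0.0459] [-90.01   0.   -88.9 ] [-0.1  -2.53  0.3 ] 0.04451708771515901
```

View pics/w7.png

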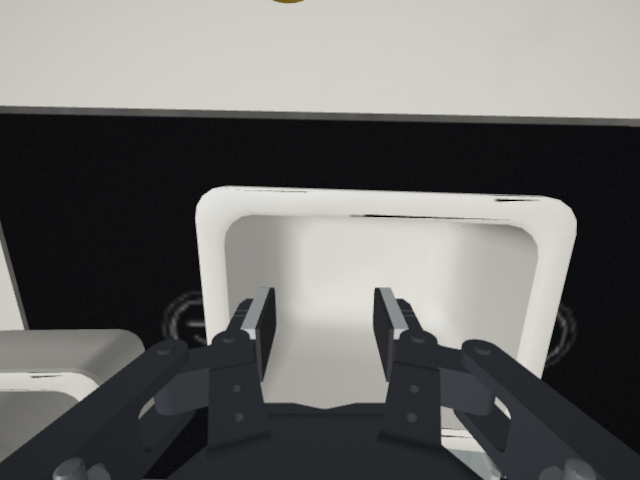

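```bash
cat >> h.py <<'E'
E
python3 - <<'E'
from h import *
s=st()
for n,u,v in [('FL',222,188),('FR',545,197),('L',201,260),('R',562,290),('rowFR',130,337),('rowF',20,331)]: print(n,np.round(wray(s,u,v,.07),4))
E
```

```text
7.15 [ 0.5565 -0.1352  0.0459] [-9.002e+01  3.000e-02 -8.889e+01] [0.54 0.11 1.37] 0.044804165976141765
FL [ 0.6125 -0.0983  0.07  ]
FR [ 0.6117 -0.2112  0.07  ]
L [ 0.5856 -0.0887  0.07  ]
R [ 0.5764 -0.2252  0.07  ]
rowFR [ 0.5521 -0.0575  0.07  ]
rowF [ 0.5539 -0.0141  0.07  ]
```

>>> servo_tool --increments '[[[0,6,0,0,0,0,45],[0,6,0,0,0,0,45],[0,6,0,0,0,0,45],[0,5,0,0,0,0,45],[-6,-10,0,0,0,0,45]]]'

```text
clock: 7.65
position: [0.5508, -0.1217, 0.0458]
orientation: [-90.0, 0.1, -88.8]
force: [0.4, -0.3, -0.6]
grip_width: 0.0451
```

>>> servo_tool --increments '[[[-8,-10,0,0,0,0,45],[-6,-3,0,0,0,0,45],[-4,0,0,0,0,0,45],[0,0,0,0,0,0,45]]]'

```text
clock: 8.05
position: [0.5316, -0.1365, 0.0458]
orientation: [-90.0, 0.0, -89.0]
force: [-0.4, -0.4, -0.4]
grip_width: 0.0451
```

```bash
python3 - <<'E'
from h import *
s=st()
p,d=vision.camera('wrist'); cv2.imwrite('pics/w8.png',p)
t,D=vision.camera('top'); cv2.imwrite('pics/t8.png',cv2.resize(t[195:345,290:490],None,fx=4,fy=4,interpolation=cv2.INTER_CUBIC))
E
```

```text
8.05 [ 0.5316 -0.1365  0.0458] [-9.005e+01  4.000e-02 -8.897e+01] [-0.39 -0.36 -0.41] 0.04513306858574846
```

View pics/w8.png

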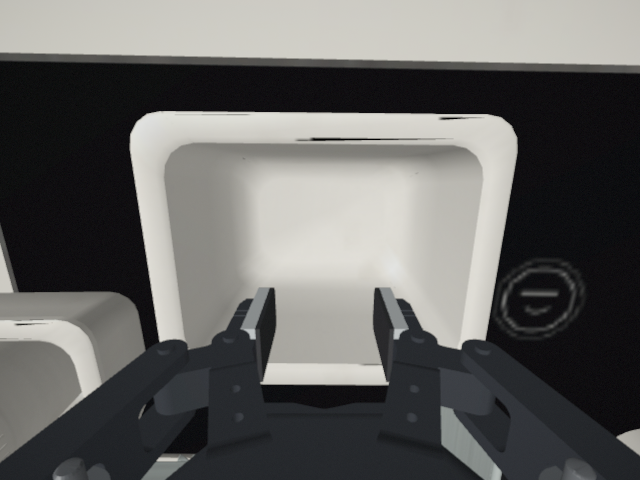

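View pics/t8.png

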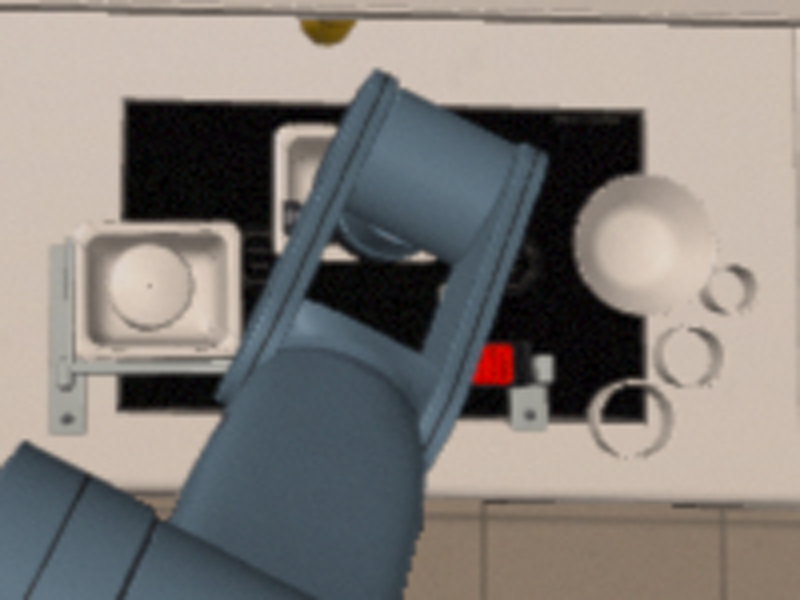

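```bash
python3 - <<'E'
from h import *
s=st()
for n,u,v in [('FL',155,112),('FR',495,115),('L',134,165),('R',514,165),('rowR',85,345),('rowFR',60,322),('nearI',320,365)]: print(n,np.round(wray(s,u,v,.07),4))
E
```

```text
8.15 [ 0.5326 -0.1364  0.046 ] [-8.999e+01  1.000e-02 -8.893e+01] [ 0.25 -0.02  0.11] 0.045076023500517114
FL [ 0.613  -0.0793  0.07  ]
FR [ 0.6143 -0.1905  0.07  ]
L [ 0.5958 -0.0699  0.07  ]
R [ 0.5984 -0.1997  0.07  ]
rowR [ 0.5241 -0.0399  0.07  ]
rowFR [ 0.5344 -0.032   0.07  ]
nearI [ 0.5166 -0.1348  0.07  ]
```

The pan is centred near (0.560, -0.135) and nearly square, with about 15 mm clearance to the stop face and 27 mm to the row pan. Now I'll pull it to the bar.

>>> servo_tool --increments '[[[-5,0,0,0,0,0,45],[-7,0,0,0,0,0,45],[-7,0,0,0,0,0,45],[-7,0,0,0,0,0,45],[-7,0,0,0,0,0,45]]]'

```text
clock: 8.65
position: [0.4992, -0.1363, 0.046]
orientation: [-90.0, -0.0, -88.9]
force: [1.7, 0.3, -0.3]
grip_width: 0.0453
```

>>> servo_tool --increments '[[[-7,0,0,0,0,0,45],[-7,0,0,0,0,0,45],[-6,0,0,0,0,0,45],[0,0,0,0,0,0,45]]]'

```text
clock: 9.05
position: [0.4785, -0.1362, 0.0458]
orientation: [-90.1, 0.0, -88.9]
force: [0.6, 0.7, 0.1]
grip_width: 0.0451
```

```bash
python3 - <<'E'
from h import *
s=st()
p,d=vision.camera('wrist'); cv2.imwrite('pics/w9.png',p)
E
```

```text
9.05 [ 0.4785 -0.1362  0.0458] [-9.007e+01  3.000e-02 -8.892e+01] [0.59 0.74 0.14] 0.04507545971999015
```

View pics/w9.png

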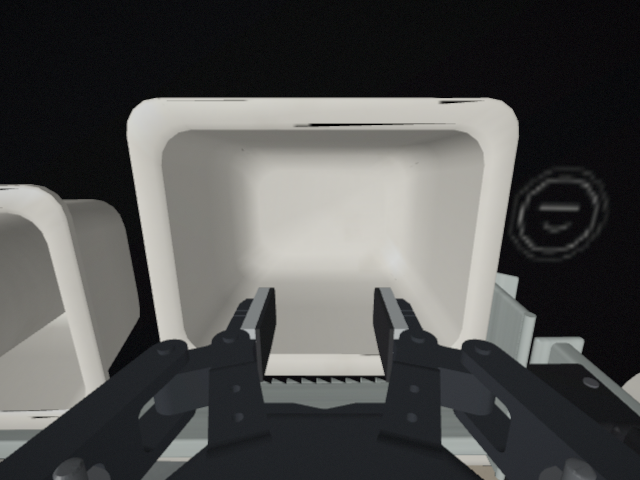

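The pan is square to the tool and passing inside the cheek plate at (515,320). Its near wall is about to reach the bar.

>>> servo_tool --increments '[[[-7,0,0,0,0,0,45],[-7,0,0,0,0,0,45],[-5,0,0,0,0,0,45],[-4,0,0,0,0,0,45],[0,0,0,0,0,0,45]]]'

```text
clock: 9.6
position: [0.4559, -0.1363, 0.0459]
orientation: [-90.0, 0.0, -88.9]
force: [-0.0, 0.0, 0.9]
grip_width: 0.0448
```

>>> servo_tool --increments '[[[-3,0,0,0,0,0,45],[-3,0,0,0,0,0,45],[0,0,0,0,0,0,45]]]'

```text
clock: 9.9
position: [0.4503, -0.1364, 0.0459]
orientation: [-90.0, 0.0, -88.9]
force: [-0.5, -0.1, -0.3]
grip_width: 0.0447
```

```bash
python3 - <<'E'
from h import *
s=st()
p,d=vision.camera('wrist'); cv2.imwrite('pics/w10.png',p)
E
```

```text
9.9 [ 0.4503 -0.1364  0.0459] [-90.02   0.   -88.9 ] [-0.49 -0.12 -0.34] 0.04472004789567854
```

View pics/w10.png

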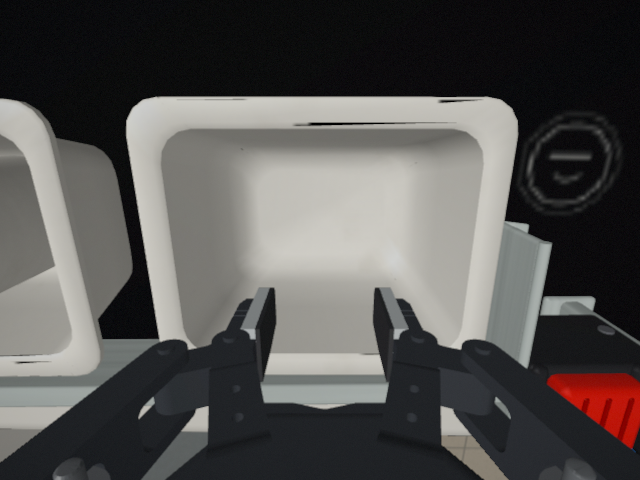

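>>> servo_tool --increments '[[[-2,0,0,0,0,0,45],[-2,0,0,0,0,0,45],[-1,0,0,0,0,0,45],[0,0,0,0,0,0,45]]]'

```text
clock: 10.35
position: [0.4488, -0.1365, 0.0461]
orientation: [-89.6, -0.0, -88.9]
force: [12.8, 3.8, -7.6]
grip_width: 0.045
```

Contact with the bar reads 12.8 N. I'll back off and push the pan +y to meet the row pan.

>>> servo_tool --increments '[[[8,2,0,0,0,0,45],[10,5,0,0,0,0,45],[8,8,0,0,0,0,45],[0,7,0,0,0,0,45],[0,5,0,0,0,0,45]]]'

```text
clock: 10.85
position: [0.4729, -0.1094, 0.0462]
orientation: [-89.9, -0.1, -88.9]
force: [3.6, -4.8, -1.1]
grip_width: 0.0454
```

>>> servo_tool --increments '[[[0,5,0,0,0,0,45],[0,5,0,0,0,0,45],[0,4,0,0,0,0,45],[0,3,0,0,0,0,45],[0,0,0,0,0,0,45]]]'

```text
clock: 11.35
position: [0.4716, -0.092, 0.0461]
orientation: [-90.0, -0.0, -88.9]
force: [1.3, -3.2, 0.1]
grip_width: 0.0448
```

```bash
python3 - <<'E'
from h import *
s=st()
p,d=vision.camera('wrist'); cv2.imwrite('pics/w11.png',p)
E
```

```text
11.35 [ 0.4716 -0.092   0.0461] [-90.    -0.   -88.88] [ 1.31 -3.22  0.06] 0.044820440421762704
```

View pics/w11.png

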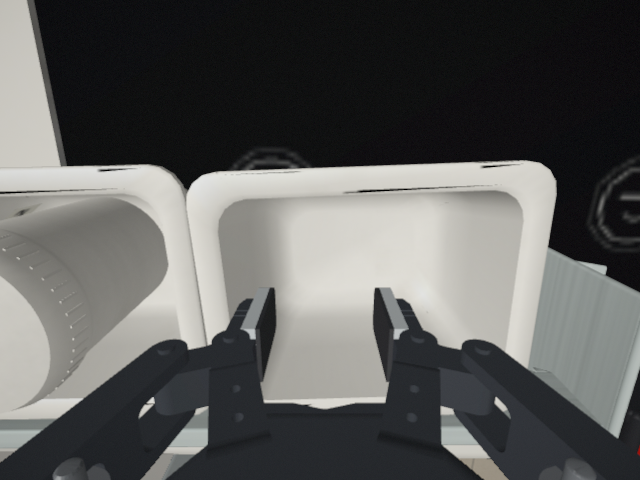

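The pans nearly touch, with the gap at (190,200). The spare pan is turned about 3°, its right end away from the bar, so I'll square it with another pull toward the bar.

>>> servo_tool --increments '[[[0,-10,0,0,0,0,45],[-8,-9,0,0,0,0,45],[-8,-4,0,0,0,0,45],[-4,0,0,0,0,0,45],[-3,0,0,0,0,0,45]]]'

```text
clock: 11.9
position: [0.4483, -0.1155, 0.0458]
orientation: [-90.0, 0.0, -89.0]
force: [9.1, 1.4, -6.5]
grip_width: 0.0449
```

>>> servo_tool --increments '[[[-2,0,0,0,0,0,45],[0,0,0,0,0,0,45]]]'

```text
clock: 12.1
position: [0.4483, -0.1155, 0.0461]
orientation: [-89.8, -0.0, -88.9]
force: [6.7, 1.8, -5.9]
grip_width: 0.0451
```

```bash
python3 - <<'E'
from h import *
s=st()
p,d=vision.camera('wrist'); cv2.imwrite('pics/w12.png',p)
E
```

```text
12.1 [ 0.4483 -0.1155  0.0461] [-8.977e+01 -4.000e-02 -8.893e+01] [ 6.72  1.82 -5.87] 0.04507011946322252
```

View pics/w12.png

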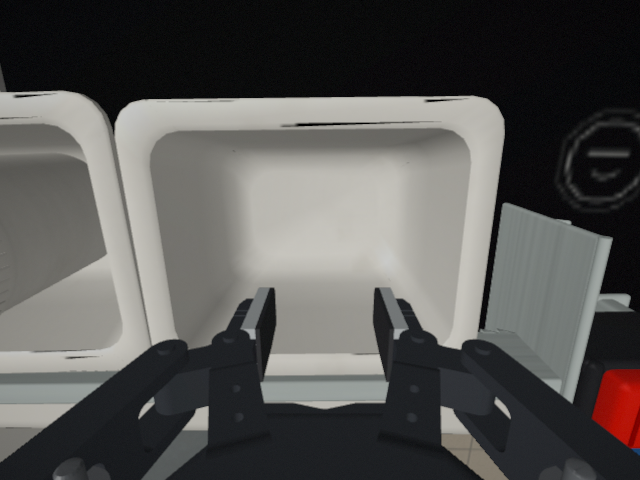

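The pan is now square at the bar, with a 2–3 mm gap to the row pan. I'll leave it and go behind the thumb plate.

>>> servo_tool --increments '[[[8,0,0,0,0,0,45],[4,0,15,0,0,0,45],[0,0,35,0,0,0,45],[0,-10,45,0,0,0,0],[-6,-35,20,0,0,0,0]]]'

```text
clock: 12.65
position: [0.4543, -0.1593, 0.1645]
orientation: [-89.8, -0.1, -88.7]
force: [0.6, -0.3, 0.2]
grip_width: 0.0168
```

>>> servo_tool --increments '[[[-10,-35,0,0,0,0,0],[-10,-40,0,0,0,0,0],[-8,-40,0,0,0,0,0],[0,-24,0,0,0,0,0],[0,0,0,0,0,0,0]]]'

```text
clock: 13.15
position: [0.4244, -0.3026, 0.1609]
orientation: [-90.0, -0.1, -89.1]
force: [-0.4, 0.1, -0.6]
grip_width: -0.0002
```

```bash
python3 - <<'E'
from h import *
s=st()
p,d=vision.camera('wrist'); cv2.imwrite('pics/w13.png',p)
t,D=vision.camera('top'); cv2.imwrite('pics/t13.png',cv2.resize(t[195:345,290:490],None,fx=4,fy=4,interpolation=cv2.INTER_CUBIC))
E
```

```text
13.15 [ 0.4244 -0.3026  0.1609] [-9.00e+01 -7.00e-02 -8.91e+01] [-0.42  0.1  -0.64] -0.0002298106291609524
```

View pics/w13.png

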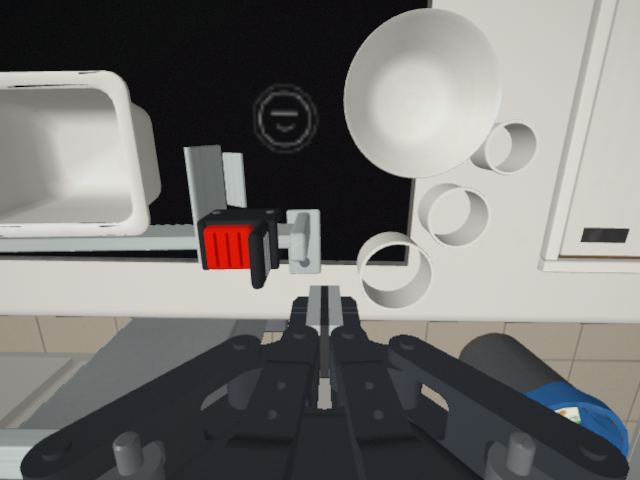

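View pics/t13.png

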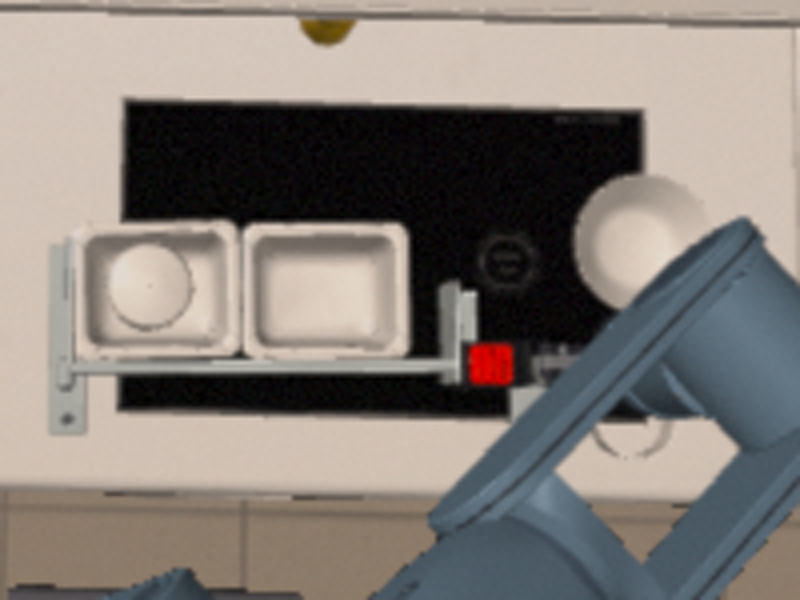

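Both pans stand side by side against the bar, and the stop (pad at 492,365) is still back. The fingers are behind the plate, so I'll go down and push.

>>> servo_tool --increments '[[[0,0,-30,0,0,0,0],[0,0,-25,0,0,0,0],[0,3,-10,0,0,0,0],[0,7,0,0,0,0,0],[0,7,0,0,0,0,0]]]'

```text
clock: 13.75
position: [0.4251, -0.2813, 0.0966]
orientation: [-90.0, -0.0, -88.9]
force: [0.1, -0.3, 0.3]
grip_width: 0.0002
```

>>> servo_tool --increments '[[[0,6,0,0,0,0,0],[0,6,0,0,0,0,0],[0,6,0,0,0,0,0],[0,6,0,0,0,0,0],[0,6,0,0,0,0,0]]]'

```text
clock: 14.25
position: [0.4249, -0.2535, 0.0972]
orientation: [-89.9, -0.2, -88.9]
force: [-3.1, -7.5, -0.7]
grip_width: -0.0
```

```bash
python3 - <<'E'
from h import *
s=st()
p,d=vision.camera('wrist'); cv2.imwrite('pics/w14.png',p)
E
```

```text
14.25 [ 0.4249 -0.2535  0.0972] [-89.94  -0.22 -88.86] [-3.1 -7.5 -0.7] -8.159615359590225e-06
```

View pics/w14.png

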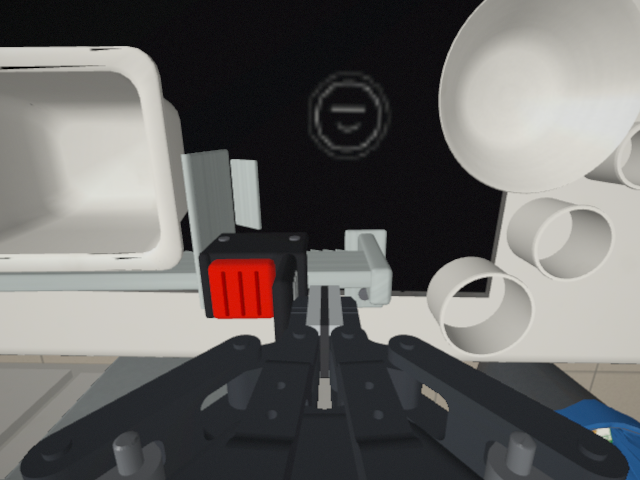

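The stop is moving +y, with the cheek at (210,220) about 15 mm from the pan at (182,240). I'll continue.

>>> servo_tool --increments '[[[0,6,0,0,0,0,0],[0,5,0,0,0,0,0],[0,5,0,0,0,0,0],[0,4,0,0,0,0,0],[0,0,0,0,0,0,0]]]'

```text
clock: 14.8
position: [0.4251, -0.2418, 0.0975]
orientation: [-89.9, -1.0, -88.7]
force: [-9.6, -35.1, -13.2]
grip_width: -0.0002
```

>>> servo_tool --increments '[[[0,2,0,0,0,0,0],[0,2,0,0,0,0,0],[0,0,0,0,0,0,0]]]'

```text
clock: 15.1
position: [0.4251, -0.2416, 0.0977]
orientation: [-89.9, -1.4, -88.7]
force: [-13.0, -48.3, -18.8]
grip_width: 0.0
```

```bash
python3 - <<'E'
from h import *
s=st()
p,d=vision.camera('wrist'); cv2.imwrite('pics/w15.png',p)
E
```

```text
15.1 [ 0.4251 -0.2416  0.0977] [-89.91  -1.37 -88.74] [-12.96 -48.26 -18.79] 1.4673682845314852e-05
```

View pics/w15.png

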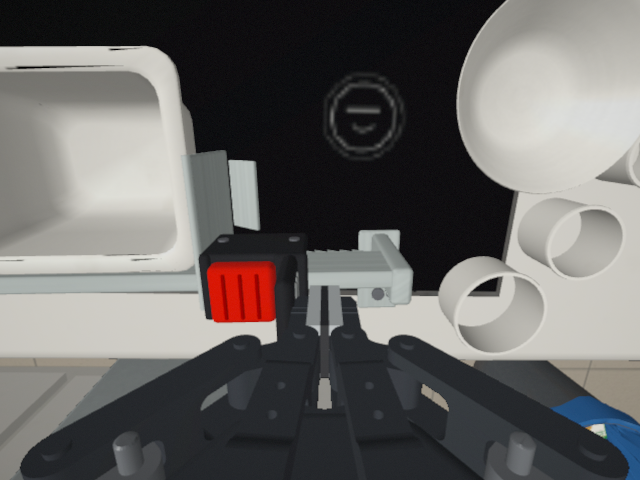

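The push ended firmly with the cheek against the spare pan at (185,200). I'll back off and check.

>>> servo_tool --increments '[[[0,-8,0,0,0,0,0],[0,-12,0,0,0,0,0],[0,-8,20,0,0,0,0],[0,-20,40,0,0,0,0],[0,-40,20,0,0,0,0]]]'

```text
clock: 15.65
position: [0.4258, -0.3148, 0.1791]
orientation: [-89.8, 0.0, -88.7]
force: [0.3, 0.1, -0.3]
grip_width: 0.0001
```

>>> servo_tool --increments '[[[-15,-45,0,0,0,0,0],[-15,-45,0,0,0,0,0],[-15,-45,0,0,0,0,0],[0,0,0,0,0,0,0],[0,0,0,0,0,0,0]]]'

```text
clock: 16.15
position: [0.3795, -0.4515, 0.1757]
orientation: [-90.0, 0.1, -89.0]
force: [-0.3, 0.4, -0.9]
grip_width: 0.0002
```

```bash
python3 - <<'E'
from h import *
s=st()
t,D=vision.camera('top'); cv2.imwrite('pics/t16.png',cv2.resize(t[195:345,290:490],None,fx=4,fy=4,interpolation=cv2.INTER_CUBIC))
m=vision.camera_model('top');K=m['intrinsics'];R=np.array(m['R']);tt=np.array(m['t'])
v,u=np.mgrid[0:480,0:640]
c=np.einsum('ij,jhw->ihw',np.linalg.inv(K),np.stack([u,v,np.ones_like(u)]).astype(float))*D
W=np.einsum('ji,jhw->ihw',R,c-tt[:,None,None])
for a,b in((-.173,-.045),(-.04,.087)):
    sel=(abs(W[2]-.07)<.01)&(W[0]>.430)&(W[0]<.56)&(W[1]<b)&(W[1]>a)
    print(cv2.minAreaRect(np.stack([W[0][sel],W[1][sel]],1).astype(np.float32)))
g=t[:,:,2].astype(int)-t[:,:,1]; sel=(g>100)&(abs(W[0]-.42)<.03)&(W[1]<-.05)&(W[1]>-.3)
print('pad',W[0][sel].mean(),W[1][sel].mean(),W[1][sel].min(),W[1][sel].max())
E
```

```text
16.15 [ 0.3795 -0.4515  0.1757] [-8.997e+01  8.000e-02 -8.901e+01] [-0.26  0.41 -0.9 ] 0.0001928427106293664
((0.48209115862846375, -0.10990436375141144), (0.10213115811347961, 0.12697847187519073), 1.1729247570037842)
((0.482394278049469, 0.022768467664718628), (0.10216651856899261, 0.12633873522281647), 1.2660075426101685)
pad 0.4243823518954888 -0.2007924128633967 -0.21783432376887973 -0.18558623291016438
```

View pics/t16.png

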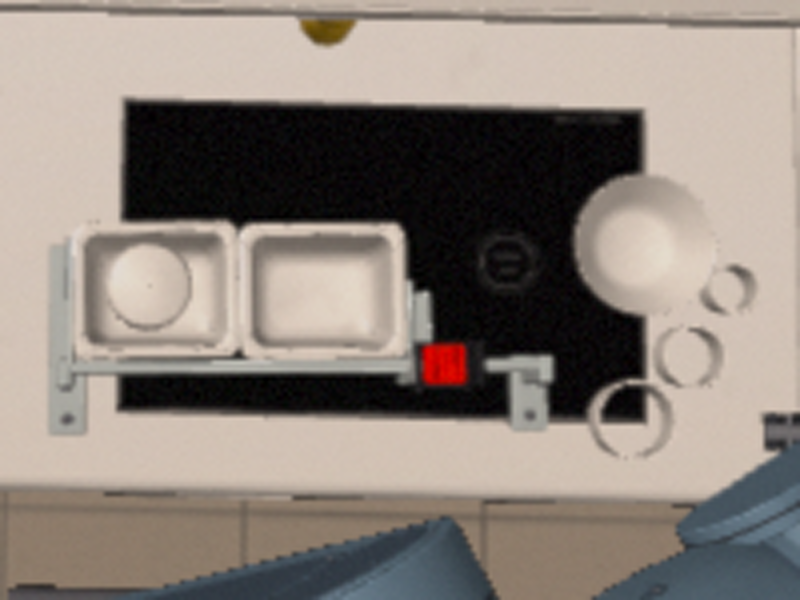

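```bash
python3 -c "
from h import *
print(ticket.close_job())"
```

```text
the job is handed in; nothing more can be done
None
```

I pressed the release until it bottomed, held it down and pushed the stop back to its end, where it ended hard against the end. I then slid the spare pan with the fingers inside it: first +y, then against the bar, then up to the row pan. It turned about 3° on that last push, so I squared it with a second pull toward the bar. Finally I pushed the stop up behind it. The job was handed in just after 16.2 s on the robot's clock; it reports no verdict.

The last check from the top camera showed:
- **Pans:** the two centres are about 133 mm apart and within 0.1° of each other. The spare pan is about 59–60 mm from the bar's centre plane, at rail y of about -23 mm.
- **Stop:** at about 0.129 m, with its face against the spare pan.
- **Surroundings:** the shaker is standing in its pan and the bowl looks unmoved. The timer and thermometer were outside this last picture; I did not work near either of them.
- **Arm:** clear of everything.

- **High force:** the final push on the stop reached about 48 N in y at the fingers, more than needed but under the 120 N wrist limit. It was fingertip contact, so I took the 40 N limit on the arm and gripper body not to apply.
- **Disagreement between readings:** the bar's angle came out at 0.5° from the depth fit and about 1.1–1.2° from the picture edges and the row pan. I used the latter, and both are well inside the tolerance.

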